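# Shut the spare-pump case and fasten its hasp

### The arm

A 6-joint arm with a two-finger parallel gripper is mounted at the origin on a cart in front of the work surface, level with it; the furniture and walls round the work are solid. World frame = base frame: x ahead of the robot, y to its left, z up, the work surface at z = 0. Lengths are in m, angles in rad, forces in N, time in s.
With the tool pointing down it reaches from about 0.275 to 0.75 m from the base axis. Payload 10.2 kg.
Tool frame: the origin (TCP) lies on the front face of the gripper's body, between the roots of the fingers; the fingertips stand 64 mm ahead of it and the grasp point (between the pads) lies 45 mm ahead of it; z points along the fingers, y is the line along which they close (so a half turn about z gives the same grasp; the last joint's range is limited). The gripper opens to 88 mm and grips with 3 to 60 N. Pads are 18 mm wide; open, the fingers measure 123 mm over their backs; the gripper's body (75 mm by 187 mm) begins 45 mm behind the grasp point.
Start: joints at [1.099, 0.313, 1.498, -0, 1.331, -0.223], TCP at [0.129, 0.509, 0.303] pointing down, gripper open.
Joint ranges: [-2.94, 2.94], [-0.97, 2.17], [0.19, 2.56], [-1.23, 4.37], [0.02, 3.11], [-2.88, 2.88]. Speed limits (rad/s): [2.39, 2.39, 3.01, 3.14, 3.14, 3.14].

### API

Orientations are given as a 3x3 rotation matrix whose columns are the frame's x, y, z axes.
In Python, from station import get_obs, get_image, finish_job, spot_in, regions_of, spot_point gives the robot as it stands.
- The arm moves only by the shell command python3 -m crank 'ROWS'. ROWS is JSON, a list of rows, each a list of 5 numbers: the opening, from 0 (shut) to 1 (fully open), then the shift along the tool's x, y, z normalised to -1 to 1, where 1 is 150 mm, then the turn about the tool's z normalised to -1 to 1, where 1 is pi/4 rad. A call has 1 to 8 rows; each row is the pose to reach, as a shift and turn from the pose commanded when the call began, along the tool's axes at that moment; what a row does not reach only later rows make up. A row lasts 1/10 s, in which the tool goes at most 50 mm and 8.59 degrees, less where a joint would pass 70% of its speed; a pose out of reach is approached as far as the arm can. A call with a number of a shift or a turn outside -1 to 1 is refused whole. A call with a gripper value outside its range is refused whole. The fingers move at their own pace and stop on an object; the grip force is fixed at half the most. Time passes only in rows, so rows that repeat a pose let the fingers close. It gives the time, the measured TCP pose, the force, the opening and the grip force at its end, in the units of the state.
- get_obs(): the state, without advancing time (a new reading comes with each control period).
- get_image(name): name is "scene" or "top" or "wrist"; returns a dict with "frame" (420x560x3 uint8, red, green, blue), "depth" (420x560 float32, m along the optical axis (not along the pixel's ray), 0 where there is no reading), "fx", "fy", "cx", "cy" (pixels), "k1" (the pictures are not rectified: a ray, as slopes to the right and down, at radius r is drawn at 1 + k1 r^2 times it, then the intrinsics apply), "T" (4x4, takes a point from camera to world coordinates); the wrist camera has in their place "T_tool_cam" (4x4, takes a point from camera to tool coordinates, whose origin is the TCP and whose axes are the flange's). Camera axes: x right, y down, z forward; pixel columns grow to the right and rows downward; lengths in m; the calibration is good to about 2 mm. A picture is of the moment at which its call begins: read the wrist's pose just before it.
- finish_job(): hands the job in; it is judged then, once.
Trained networks look in a picture, given as the dict that the camera call returned (one of the last four; its "shot" number tells which), for a name from the list of things; names that differ only in an ending like _2 or _b are one class to them, and where a whole thing is asked for, a point or a joint stands for the part that bears it (a point fixed in the world has none). Each returns a list of dicts, best first, with "conf" (0 to 1); they miss things now and then, are a little off and sometimes report something else, mostly with a low value. They report only what shows in the picture. A call takes as long as a camera call.
- spot_in(picture, label): "xyz" ([x, y, z] in m, in world coordinates, good to about 4 mm: the middle of the surface that is visible of it).
- regions_of(picture, label): "mask" (420x560 bool, what is visible of it).
- spot_point(picture, label): "xyz" ([x, y, z] in m, in world coordinates, good to about 4 mm: a listed point, or the origin of a listed thing).
The state is a dict: "time_s": time; "q": joint angles; "joint_vel": joint speeds; "joint_efforts": joint torques, N m; "ee_pos": TCP position; "tcp_rot": TCP orientation; "force": force on the tool from outside, world axes, zero at the start; "torque": the same for the moment, N m; "finger_gap": finger opening in m; "grip_force": force on a finger pad.
Only numpy, scipy, OpenCV 4.12 (cv2) and the standard library are available. Lean on these libraries where they do the work, as an engineer would, in place of code of your own. Each camera call takes 0.05 s, during which the arm holds its last target. There are 200 camera calls.

### The job

Shut the lid of the blue case of spare pump heads fully, and only then swing the steel hasp on the lid's front edge down over the staple until it lies flat against the front of the case. Leave the beaker, the dropper bottle, the red cap and the marker where they are.

Things in the scene. Friction and masses are not known exactly. Their poses are not given: they have to be found in the camera images.
- case: Blue metal case, fixed where it stands: 150 mm deep (its x), 230 mm wide (its y), 100 mm high to the rim. Origin: centre of its underside on the table; its x axis points from the front (hasp side, towards the robot) to the back (lid hinge), z up.
- lid (a joint): Lid of the case, hinged along the back rim: angle in rad, 0 = fully shut, grows as the front edge rises. Stiff hinge: it stays where it is left. The lid is a 12 mm thick plate, 154 mm from hinge line to front edge, 236 mm wide; shut, its top lies 112 mm above the table.
- lid_hinge (a point): Point on the lid's hinge line, mid-width, at the back rim of the case: case frame x = +75 mm, z = 100 mm (the lid's underside). The line runs along the case's y axis.
- lid_front (a point): Middle of the upper front edge of the lid; moves with the lid. The outer 80 mm of the lid on either side of the hasp are free for pushing.
- hasp (a joint): Steel hasp hinged on the lid's front edge: angle in rad relative to the lid. 0 = hanging flat against the front of the shut case, over the staple; about 1.57 = sticking straight out to the front in line with the lid; 3.14 = standing square up from the lid. Light friction: it stays where it is left.
- hasp_hinge (a point): Middle of the hasp's hinge pin, 3 mm in front of the lid's upper front edge, at the height of the lid's top; moves with the lid. The pin runs along the case's y axis.
- hasp_tip (a point): Middle of the round lip at the hasp's free end, 70 mm from its hinge pin. The hasp is a plate 36 mm wide and 3 mm thick with a 12 by 26 mm slot between 34 and 60 mm from the pin, through which the staple passes; the plate from 6 to 34 mm is unbroken. The lip is a 9 mm thick bar across the end, standing out on the outer face.
- staple (a point): Outermost point of the steel staple (a small wire loop) on the front of the case, 48 mm below the hasp's hinge when the lid is shut; it stands 21 mm out of the case's front, 17 mm out of the closed hasp.
- beaker: Grey steel beaker, 67 mm across, 78 mm high, open end up; bystander. Origin: centre of its underside.
- sample: Small brown dropper bottle, 33 mm across, 102 mm high; bystander. Origin: centre of its underside.
- red_cap: Red plastic cap, 58 mm across, 33 mm high; bystander. Origin: centre of its underside.
- marker: Blue and white marker pen, 135 mm long, lying on the table; bystander. Origin: middle of its underside.

How it is judged:
By the outcome, as a careful person would: the job done as asked, in the order asked, and still so for the second after the job is handed in, with the robot touching nothing.
It also fails if it takes over 48 s, if anything falls off the work surface, if the arm or the gripper's body presses on something with over 40 N, if the wrist force passes 120 N, or if a joint passes its speed limit or range.

## Working session

There is one attempt and no reset: what is moved stays moved. The work goes in short steps, Python scripts to look and compute and a shell command to move; the robot and the scene stay as the last step left them, time stands still between calls to the robot, and variables do not carry over. Pictures are saved under pics/ and viewed, at most 10 in all, crops included, and the job is handed in when it is done.

```bash
mkdir -p pics; cat > h.py <<'E'
import numpy as np, cv2
from station import *
def pts(p,labels):
    for l in labels:
        try:
            r=spot_point(p,l)
            print(l,[(np.round(d['xyz'],3).tolist(),round(d['conf'],2)) for d in r[:2]])
        except Exception as e: print(l,e)
def save(p,n): cv2.imwrite('pics/'+n,p['frame'][:,:,::-1])
E
python3 - <<'E'
from h import *
L=['case','lid_hinge','lid_front','hasp_hinge','hasp_tip','staple','beaker','sample','red_cap','marker']
ims=[]
for n in ['scene','top']:
    p=get_image(n); print(n); pts(p,L); save(p,n+'0.png')
o=get_obs(); print(o['time_s'],o['ee_pos'],o['tcp_rot'],o['force'])
E
```

```text
scene
case [([0.546, -0.103, -0.004], 0.82)]
lid_hinge [([0.622, -0.118, 0.098], 0.9)]
lid_front [([0.529, -0.1, 0.222], 0.84)]
hasp_hinge [([0.527, -0.105, 0.228], 0.66)]
hasp_tip [([0.533, -0.104, 0.296], 0.64)]
staple [([0.456, -0.086, 0.061], 0.72)]
beaker [([0.42, 0.242, -0.001], 0.88), ([0.547, -0.107, -0.001], 0.58)]
sample [([0.391, 0.324, -0.002], 0.89)]
red_cap [([0.466, -0.296, 0.003], 0.56)]
marker [([0.378, 0.466, -0.002], 0.83)]
top
case [([0.547, -0.106, -0.004], 0.98)]
lid_hinge [([0.533, -0.102, 0.221], 0.71), ([0.53, -0.102, 0.297], 0.68)]
lid_front [([0.531, -0.101, 0.225], 0.82), ([0.383, 0.463, 0.003], 0.19)]
hasp_hinge [([0.526, -0.104, 0.224], 0.66)]
hasp_tip [([0.53, -0.102, 0.297], 0.69)]
staple [([0.452, -0.09, 0.061], 0.77)]
beaker [([0.42, 0.241, -0.0], 0.76)]
sample [([0.386, 0.326, -0.003], 0.61)]
red_cap [([0.386, 0.326, -0.001], 0.66), ([0.53, -0.103, 0.223], 0.6)]
marker [([0.38, 0.468, 0.003], 0.71), ([0.53, -0.102, 0.221], 0.66)]
1.1 [0.12926243 0.50884472 0.30270906] [[-9.69215797e-01  2.46212792e-01 -1.87858569e-05]
 [ 2.46212793e-01  9.69215796e-01 -3.33698417e-05]
 [ 9.99146734e-06 -3.69678960e-05 -9.99999999e-01]] [-0.67794902 -0.12708254 -0.18975738]
```

View pics/scene0.png

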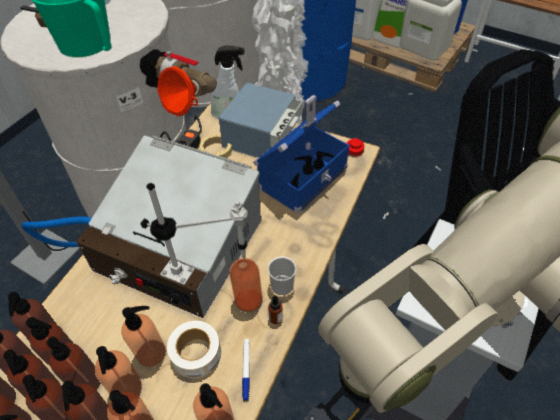

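View pics/top0.png

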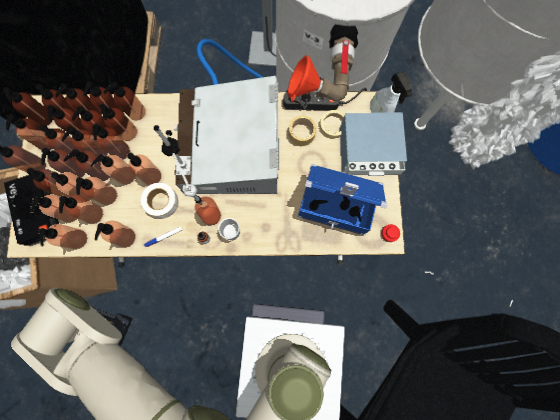

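The lid is open about 49° and the hasp stands roughly upright at its front edge. In the top picture the case is at (342,200), the oven edge is near column 277, and a grey box sits behind the case. The case yaw is about -10°. I'll push on the lid's +y side with closed fingers, the gripper's long axis along the case x.

```bash
cat >> h.py <<'E'
O=np.array([0.547,-0.105]); CY=np.deg2rad(-10.2)
def rel(target,yaw_y=None):
    "shift (units) in tool axes to world target; turn (units) so tool y points along yaw_y (mod pi)"
    o=get_obs(); R=np.array(o['tcp_rot']); p=np.array(o['ee_pos'])
    s=R.T@(np.array(target)-p)/0.15
    t=0
    if yaw_y is not None:
        a=np.arctan2(R[1,1],R[0,1]); e=(a-yaw_y+np.pi/2)%np.pi-np.pi/2; t=e/(np.pi/4)
    print('t',o['time_s'],'pos',np.round(p,3),'F',np.round(o['force'],1),'| shift',np.round(s,3),'turn',round(t,3))
def case(x,y,z,o=None):
    c,s=np.cos(CY),np.sin(CY); b=O if o is None else o
    return [b[0]+c*x-s*y,b[1]+s*x+c*y,z]
E
python3 -m crank '[[0,-1,-1,0,0.9],[0,-1,-1,0,0.9],[0,-1,-1,0,0.9],[0,-1,-1,0,0.9],[0,-1,-1,0,0.9],[0,-1,-1,0,0.9]]'
python3 -c "
from h import *
rel([0.40,-0.03,0.303],CY)"
```

```text
time_s: 1.7
ee_pos: [0.2386, 0.3254, 0.303]
tcp_rot: [[-0.574, 0.819, 0.001], [0.819, 0.574, 0.0], [-0.0, 0.001, -1.0]]
force: [-0.1, 0.3, -0.3]
finger_gap: 0.0419
grip_force: 0.0
t 1.7 pos [0.239 0.325 0.303] F [-0.1  0.3 -0.3] | shift [-2.558 -0.478 -0.   ] turn 1.005
```

```bash

python3 -m crank '[[0,-1,-0.2,0,0.95],[0,-1,-0.2,0,0.95],[0,-1,-0.2,0,0.95],[0,-1,-0.2,0,0.95],[0,-1,-0.2,0,0.95],[0,-1,-0.2,0,0.95]]'
python3 -c "
from h import *
rel([0.45,-0.01,0.303],CY);rel(case(0.005,0.078,0.303),CY)"
```

```text
time_s: 2.3
ee_pos: [0.2999, 0.1872, 0.3028]
tcp_rot: [[0.129, 0.992, 0.0], [0.992, -0.129, 0.0], [0.0, 0.0, -1.0]]
force: [-0.5, -0.2, 0.4]
finger_gap: 0.0004
grip_force: 0.0
t 2.3 pos [0.3   0.187 0.303] F [-0.5 -0.2  0.4] | shift [-1.175  1.162 -0.002] turn 0.062
t 2.3 pos [0.3   0.187 0.303] F [-0.5 -0.2  0.4] | shift [-1.202  1.944 -0.002] turn 0.062
```

```bash

python3 -m crank '[[0,-1,0.8,0,0.06],[0,-1,0.8,0,0.06],[0,-1,0.8,0,0.06],[0,-1,0.8,0,0.06],[0,-1,0.8,0,0.06]]'
python3 - <<'E'
from h import *
rel(case(0.005,0.078,0.303),CY)
o=get_obs();p=get_image('wrist');save(p,'w1.png')
pts(p,['lid_hinge','lid_front','hasp_hinge','hasp_tip','staple','case'])
E
```

```text
time_s: 2.8
ee_pos: [0.4011, 0.02, 0.3024]
tcp_rot: [[0.174, 0.985, -0.0], [0.985, -0.174, -0.0], [-0.0, -0.0, -1.0]]
force: [-0.9, 0.0, 0.7]
finger_gap: 0.0004
grip_force: 0.0
t 2.8 pos [0.401 0.02  0.302] F [-0.9  0.   0.7] | shift [-0.132  1.138 -0.004] turn 0.004
lid_hinge [([0.619, -0.12, 0.097], 0.58)]
lid_front [([0.531, -0.102, 0.218], 0.82)]
hasp_hinge [([0.528, -0.103, 0.226], 0.63), ([0.452, -0.086, 0.062], 0.43)]
hasp_tip [([0.621, -0.122, 0.098], 0.56)]
staple [([0.453, -0.086, 0.062], 0.96)]
case [([0.548, -0.105, -0.002], 0.96)]
```

View pics/w1.png

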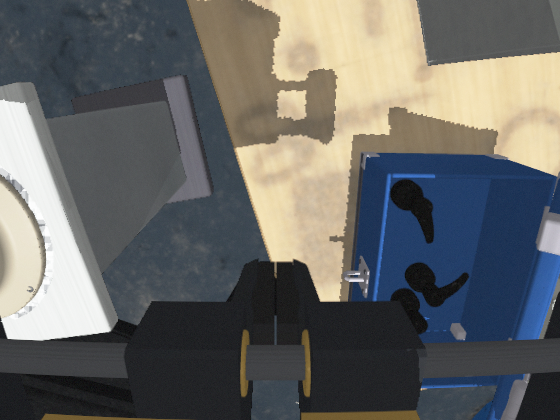

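The wrist picture shows the case with the staple at (355,277) and the lid edge on the right near column 540. This fits the estimates. Next I go above the lid's left part.

```bash

python3 -m crank '[[0,-0.13,1,0,0],[0,-0.13,1,0,0],[0,-0.13,1,0,0],[0,-0.13,1,0,0]]'
python3 -m crank '[[0,0,0.13,0,0],[0,0,0.13,0.1,0],[0,0,0.13,0.15,0],[0,0,0.13,0.2,0]]'
python3 -c "
from h import *
rel(case(-0.03,0.078,0.176),CY)"
```

```text
time_s: 3.55
ee_pos: [0.5467, -0.0243, 0.3006]
tcp_rot: [[0.176, 0.984, -0.002], [0.984, -0.176, 0.0], [0.0, -0.002, -1.0]]
force: [-0.8, 0.8, 0.4]
finger_gap: 0.0004
grip_force: 0.0
time_s: 3.95
ee_pos: [0.5622, -0.0262, 0.2728]
tcp_rot: [[0.176, 0.984, 0.001], [0.984, -0.176, -0.0], [-0.0, 0.001, -1.0]]
force: [-0.3, 0.2, 1.9]
finger_gap: 0.0002
grip_force: 0.9
t 3.95 pos [ 0.562 -0.026  0.273] F [-0.3  0.2  1.9] | shift [-0.015 -0.207  0.645] turn 0.001
```

```bash

python3 -m crank '[[0,0,-0.04,0.06,0],[0,0,-0.08,0.14,0],[0,0,-0.11,0.22,0],[0,0,-0.13,0.28,0],[0,0,-0.13,0.28,0]]'
python3 -c "
from h import *
rel(case(-0.03,0.078,0.176),CY)"
```

```text
time_s: 4.45
ee_pos: [0.5426, -0.0231, 0.2299]
tcp_rot: [[0.177, 0.984, -0.002], [0.984, -0.177, 0.0], [0.0, -0.002, -1.0]]
force: [-0.7, -0.4, 0.5]
finger_gap: 0.0005
grip_force: 0.0
t 4.45 pos [ 0.543 -0.023  0.23 ] F [-0.7 -0.4  0.5] | shift [-0.012 -0.074  0.36 ] turn 0.0
```

```bash

python3 - <<'E'
from h import *
p=get_image('scene');pts(p,['lid_front','hasp_hinge','hasp_tip']);
cv2.imwrite('pics/s2.png',cv2.resize(p['frame'][80:240,200:400,::-1],(800,640))[:600])
p=get_image('top');pts(p,['lid_front','hasp_hinge','hasp_tip'])
E
```

```text
lid_front [([0.492, -0.093, 0.177], 0.82)]
hasp_hinge [([0.487, -0.098, 0.184], 0.87), ([0.464, -0.09, 0.25], 0.35)]
hasp_tip [([0.466, -0.09, 0.248], 0.37)]
lid_front [([0.489, -0.097, 0.176], 0.89)]
hasp_hinge [([0.484, -0.096, 0.18], 0.71), ([0.489, -0.093, 0.176], 0.27)]
hasp_tip [([0.462, -0.294, -0.001], 0.28)]
```

View pics/s2.png

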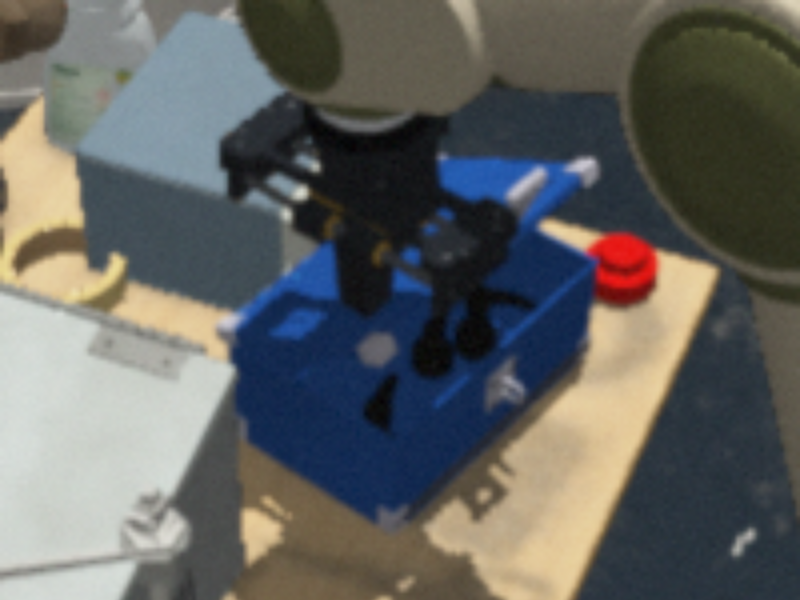

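The lid is following down: its front edge went from 0.222 to 0.177 m, and the hasp still stands up. I continue until it is shut.

```bash

python3 -m crank '[[0,0,-0.03,0.1,0],[0,0,-0.06,0.2,0],[0,0,-0.08,0.3,0],[0,0,-0.08,0.34,0],[0,0,-0.08,0.36,0],[0,0,-0.08,0.36,0]]'
python3 -c "
from h import *
rel(case(-0.03,0.078,0.176),CY)"
```

```text
time_s: 5.45
ee_pos: [0.5318, -0.0214, 0.177]
tcp_rot: [[0.177, 0.984, 0.0], [0.984, -0.177, -0.0], [-0.0, 0.001, -1.0]]
force: [-0.7, 0.1, -0.2]
finger_gap: 0.0002
grip_force: 0.0
t 5.45 pos [ 0.532 -0.021  0.177] F [-0.7  0.1 -0.2] | shift [-0.011 -0.002  0.006] turn -0.0
```

```bash

python3 -m crank '[[0,0,-0.06,0.01,0],[0,0,-0.1,0.02,0],[0,0,-0.1,0.03,0],[0,0,-0.1,0.03,0]]'; python3 -m crank '[[0,0,0,0.01,0],[0,0,0,0.02,0],[0,0,0,0.03,0],[0,0,0,0.03,0]]'
```

```text
time_s: 5.85
ee_pos: [0.5186, -0.0193, 0.1762]
tcp_rot: [[0.177, 0.984, 0.009], [0.984, -0.177, -0.003], [-0.001, 0.009, -1.0]]
force: [-0.5, -1.6, 24.0]
finger_gap: 0.0004
grip_force: 12.2
time_s: 6.25
ee_pos: [0.5186, -0.0192, 0.1758]
tcp_rot: [[0.176, 0.984, 0.01], [0.984, -0.176, -0.004], [-0.002, 0.011, -1.0]]
force: [-19.2, 2.5, 67.4]
finger_gap: 0.0003
grip_force: 33.2
```

```bash

python3 -m crank '[[0,0,0,-0.3,0],[0,0,0,-0.6,0],[0,0,0,-0.85,0],[0,0,-0.4,-0.85,0],[0,0,-0.8,-0.85,0],[0,0,-1,-0.85,0],[0,0,-1,-0.85,0]]'
python3 - <<'E'
from h import *
print(np.round(get_obs()['q'],2))
for n in ['scene','top','wrist']:
    p=get_image(n); print(n); pts(p,['lid_hinge','lid_front','hasp_hinge','hasp_tip','staple'])
    if n=='wrist': save(p,'w3.png')
rel(case(-0.17,0,0.30),CY+np.pi/2)
E
```

```text
time_s: 6.95
ee_pos: [0.3644, 0.0094, 0.2951]
tcp_rot: [[0.176, 0.984, -0.001], [0.984, -0.176, 0.0], [0.0, -0.001, -1.0]]
force: [0.8, 0.2, -0.3]
finger_gap: 0.0005
grip_force: 0.0
[-0.3  -0.05  1.93 -0.    1.26 -0.12]
scene
lid_hinge [([0.621, -0.118, 0.102], 0.86)]
lid_front [([0.469, -0.09, 0.111], 0.77)]
hasp_hinge [([0.464, -0.094, 0.112], 0.96), ([0.418, 0.239, -0.001], 0.16)]
hasp_tip [([0.463, -0.094, 0.112], 0.56), ([0.415, -0.082, 0.164], 0.41)]
staple [([0.454, -0.089, 0.063], 0.76)]
top
lid_hinge [([0.617, -0.119, 0.104], 0.58)]
lid_front [([0.469, -0.094, 0.108], 0.79)]
hasp_hinge [([0.466, -0.095, 0.112], 0.76)]
hasp_tip [([0.469, -0.09, 0.108], 0.58), ([0.617, -0.121, 0.099], 0.37)]
staple []
wrist
lid_hinge [([0.469, -0.089, 0.112], 0.55)]
lid_front [([0.468, -0.088, 0.114], 0.75)]
hasp_hinge [([0.465, -0.09, 0.108], 0.82)]
hasp_tip []
staple [([0.451, -0.087, 0.065], 0.93)]
t 7.85 pos [0.369 0.008 0.295] F [ 0.1 -0.6 -0.5] | shift [-0.531  0.167 -0.032] turn 2.0
```

View pics/w3.png

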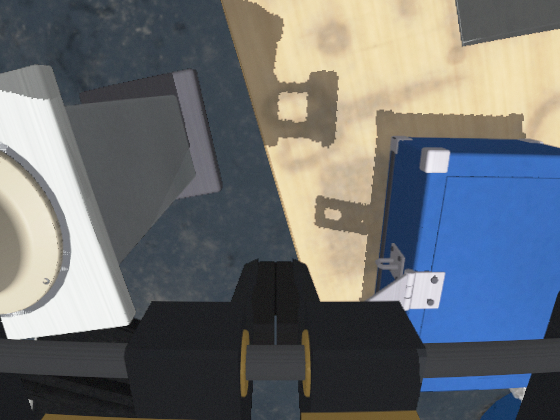

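The lid is shut: its front edge reads 0.111 m and the fingertips stopped at 0.112 m. The hasp leaves the lid plate at (410,285), pointing up and out towards the robot at about 45°, with the staple at (390,260). I now turn 90° so the fingers straddle the staple with a 20 mm gap.

```bash

python3 -m crank '[[0.23,-0.2,0.1,0,0.2],[0.23,-0.4,0.15,0,0.4],[0.23,-0.53,0.17,0,0.6],[0.23,-0.53,0.17,0,0.8],[0.23,-0.53,0.17,0,1],[0.23,-0.53,0.17,0,1]]'
python3 -m crank '[[0.23,0,0,0,0.2],[0.23,0,0,0,0.4],[0.23,0,0,0,0.6],[0.23,0,0,0,0.8],[0.23,0,0,0,1],[0.23,0,0,0,1],[0.23,0,0,0,1]]'
python3 - <<'E'
from h import *
print(np.round(get_obs()['q'],2))
rel(case(-0.124,0,0.24),CY+np.pi/2)
p=get_image('scene');pts(p,['hasp_hinge','hasp_tip','staple'])
p=get_image('wrist');pts(p,['hasp_hinge','hasp_tip','staple'])
E
```

```text
time_s: 8.45
ee_pos: [0.3801, -0.0751, 0.2952]
tcp_rot: [[0.824, 0.566, -0.0], [0.566, -0.824, 0.0], [0.0, -0.0, -1.0]]
force: [0.2, -0.2, -1.4]
finger_gap: 0.0203
grip_force: 0.0
time_s: 9.15
ee_pos: [0.3801, -0.0748, 0.2952]
tcp_rot: [[0.984, -0.177, -0.0], [-0.177, -0.984, -0.0], [-0.0, 0.0, -1.0]]
force: [-0.0, 0.8, 0.0]
finger_gap: 0.0201
grip_force: 0.0
[-0.5   0.01  1.88 -0.    1.25  1.25]
t 9.15 pos [ 0.38  -0.075  0.295] F [-0.   0.8  0. ] | shift [0.304 0.001 0.368] turn -0.0
hasp_hinge [([0.465, -0.092, 0.114], 0.72)]
hasp_tip [([0.416, -0.082, 0.163], 0.57), ([0.467, -0.094, 0.11], 0.35)]
staple [([0.452, -0.088, 0.061], 0.66)]
hasp_hinge [([0.464, -0.093, 0.112], 0.96)]
hasp_tip [([0.417, -0.083, 0.162], 0.78)]
staple []
```

```bash

python3 -m crank '[[0.23,0.2,0,0,0],[0.23,0.3,0,0.2,0],[0.23,0.3,0,0.36,0],[0.23,0.3,0,0.45,0],[0.23,0.3,0,0.55,0],[0.23,0.3,0,0.65,0],[0.23,0.3,0,0.65,0]]'
python3 - <<'E'
from h import *
rel(case(-0.124,0,0.13),CY+np.pi/2)
p=get_image('scene');pts(p,['hasp_hinge','hasp_tip','lid_front'])
E
```

```text
time_s: 10.25
ee_pos: [0.4239, -0.0826, 0.1964]
tcp_rot: [[0.984, -0.177, -0.003], [-0.177, -0.984, 0.001], [-0.003, -0.001, -1.0]]
force: [0.4, 0.4, -0.3]
finger_gap: 0.0205
grip_force: 0.0
t 10.25 pos [ 0.424 -0.083  0.196] F [ 0.4  0.4 -0.3] | shift [0.009 0.002 0.443] turn 0.0
hasp_hinge [([0.467, -0.093, 0.114], 0.86)]
hasp_tip [([0.401, -0.08, 0.138], 0.4)]
lid_front [([0.47, -0.087, 0.11], 0.67)]
```

```bash

python3 -m crank '[[0.23,0,0,0.1,0],[0.23,0,0,0.2,0],[0.23,0,0,0.3,0],[0.23,0,0,0.38,0],[0.23,0,0,0.46,0],[0.23,0,0,0.46,0]]'
python3 - <<'E'
from h import *
rel(case(-0.094,0,0.126),CY+np.pi/2)
p=get_image('scene');pts(p,['hasp_hinge','hasp_tip','lid_front'])
cv2.imwrite('pics/s4.png',cv2.resize(p['frame'][100:220,240:400,::-1],(800,600),interpolation=cv2.INTER_CUBIC))
p=get_image('wrist');save(p,'w4.png')
E
```

```text
time_s: 11.05
ee_pos: [0.4244, -0.0828, 0.1284]
tcp_rot: [[0.984, -0.177, -0.001], [-0.177, -0.984, 0.0], [-0.001, -0.0, -1.0]]
force: [0.5, -0.1, -0.8]
finger_gap: 0.0202
grip_force: 0.2
t 11.05 pos [ 0.424 -0.083  0.128] F [ 0.5 -0.1 -0.8] | shift [0.204 0.001 0.016] turn -0.0
hasp_hinge [([0.464, -0.093, 0.113], 0.82)]
hasp_tip [([0.378, 0.466, -0.004], 0.69)]
lid_front [([0.468, -0.088, 0.111], 0.58)]
```

View pics/s4.png

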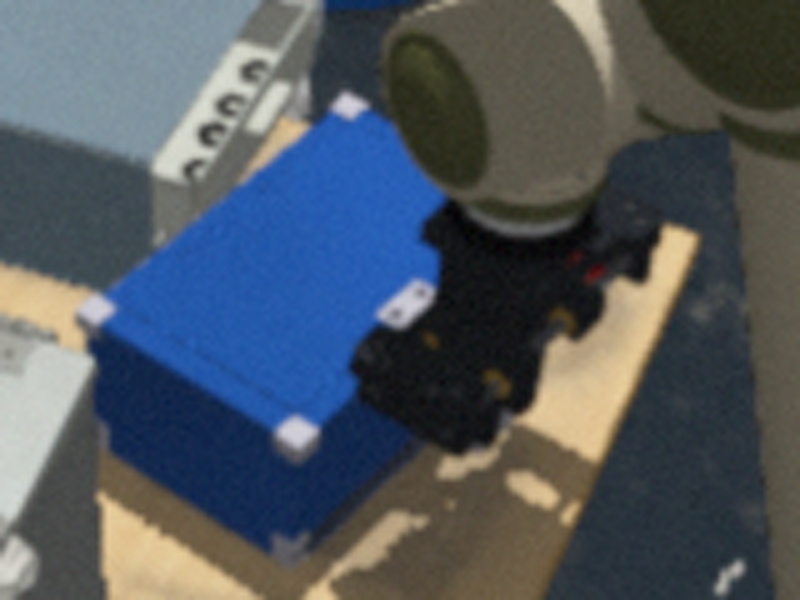

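View pics/w4.png

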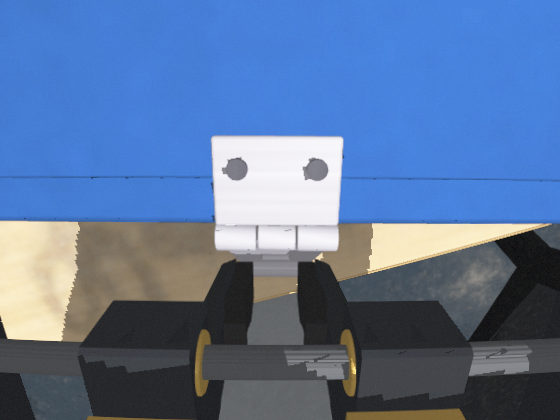

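The lid is flat. The wrist view shows the hasp hanging out below horizontal, centred between the fingers (knuckle at (277,238)). I now push towards the case.

```bash

python3 -m crank '[[0.23,0.05,0,0.02,0],[0.23,0.1,0,0.03,0],[0.23,0.14,0,0.03,0],[0.23,0.17,0,0.03,0],[0.23,0.19,0,0.03,0],[0.23,0.19,0,0.03,0]]'
python3 - <<'E'
from h import *
rel(case(-0.0925,0,0.125),CY+np.pi/2)
E
```

```text
time_s: 11.9
ee_pos: [0.4529, -0.0881, 0.1242]
tcp_rot: [[0.984, -0.177, 0.001], [-0.177, -0.984, -0.0], [0.001, 0.0, -1.0]]
force: [-0.3, -3.2, -4.7]
finger_gap: 0.0205
grip_force: 4.9
t 11.9 pos [ 0.453 -0.088  0.124] F [-0.3 -3.2 -4.7] | shift [ 0.021 -0.    -0.005] turn -0.0
```

```bash

python3 -m crank '[[0.23,0.02,0,0,0],[0.23,0.03,0,0,0],[0.23,0.04,0,0,0],[0.23,0.04,0,0,0]]'
python3 - <<'E'
from h import *
rel(case(-0.0925,0,0.125),CY+np.pi/2)
p=get_image('scene');pts(p,['hasp_hinge','hasp_tip','lid_front'])
E
```

```text
time_s: 12.3
ee_pos: [0.4559, -0.0886, 0.1234]
tcp_rot: [[0.984, -0.177, -0.008], [-0.177, -0.984, 0.002], [-0.008, -0.0, -1.0]]
force: [-18.7, -5.4, 0.5]
finger_gap: 0.0205
grip_force: 19.2
t 12.3 pos [ 0.456 -0.089  0.123] F [-18.7  -5.4   0.5] | shift [ 0.     0.    -0.011] turn 0.0
hasp_hinge [([0.466, -0.092, 0.115], 0.73)]
hasp_tip []
lid_front [([0.469, -0.089, 0.11], 0.68)]
```

```bash

python3 -m crank '[[0.23,0.02,0,0,0],[0.23,0.03,0,0,0],[0.23,0.03,0,0,0]]'
python3 -m crank '[[0.23,-0.1,0,0,0],[0.23,-0.3,0,0,0],[0.23,-0.5,0,0,0],[0.23,-0.7,0,-0.2,0],[0.23,-0.8,0,-0.5,0],[0.23,-0.8,0,-0.8,0],[0.23,-0.8,0,-0.9,0],[0.23,-0.8,0,-0.9,0]]'
python3 - <<'E'
from h import *
p=get_image('scene');pts(p,['hasp_hinge','hasp_tip','lid_front','staple'])
a=cv2.resize(p['frame'][130:210,260:360,::-1],(400,320),interpolation=cv2.INTER_CUBIC)
p=get_image('wrist');pts(p,['hasp_hinge','hasp_tip','lid_front','staple'])
b=cv2.resize(p['frame'][:,:,::-1],(400,320),interpolation=cv2.INTER_AREA)
cv2.imwrite('pics/c5.png',np.hstack([a,b]))
rel(case(-0.0925,0,0.125),CY+np.pi/2)
E
```

```text
time_s: 12.8
ee_pos: [0.4567, -0.0886, 0.123]
tcp_rot: [[0.984, -0.176, -0.019], [-0.176, -0.984, 0.004], [-0.02, -0.001, -1.0]]
force: [-45.8, -6.0, 19.1]
finger_gap: 0.0204
grip_force: 34.3
time_s: 13.6
ee_pos: [0.3456, -0.0687, 0.2616]
tcp_rot: [[0.984, -0.177, 0.006], [-0.177, -0.984, -0.003], [0.007, 0.002, -1.0]]
force: [-0.6, 0.7, -0.9]
finger_gap: 0.0203
grip_force: 0.0
hasp_hinge [([0.464, -0.094, 0.112], 0.85)]
hasp_tip [([0.443, -0.089, 0.049], 0.54)]
lid_front [([0.465, -0.094, 0.112], 0.68), ([0.473, -0.088, 0.112], 0.64)]
staple [([0.457, -0.084, 0.062], 0.8), ([0.622, -0.117, 0.1], 0.72)]
hasp_hinge [([0.464, -0.091, 0.112], 0.65)]
hasp_tip [([0.442, -0.088, 0.043], 0.57)]
lid_front [([0.468, -0.091, 0.114], 0.9)]
staple [([0.452, -0.089, 0.062], 0.61)]
t 14.1 pos [ 0.345 -0.068  0.259] F [-0.3 -0.1 -0.1] | shift [0.754 0.001 0.892] turn -0.0
```

View pics/c5.png

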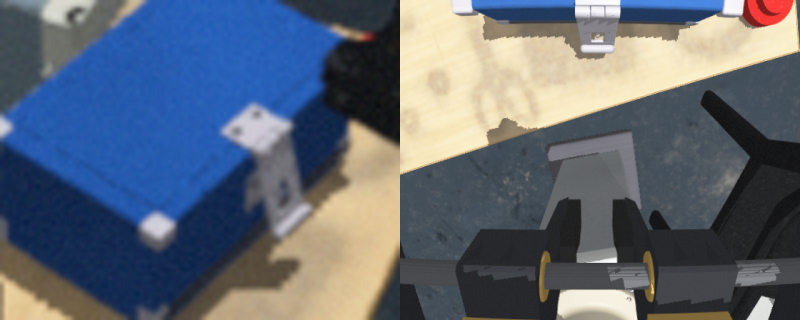

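The hasp tip reads about 23 mm out of the hinge line, and in the left picture the hasp looks slanted rather than flat. I'll measure it with depth.

```bash
cat >> h.py <<'E'
def cloud(p,T):
    d=p['depth']; v,u=np.nonzero(d>0); z=d[v,u]
    K=np.array([[p['fx'],0,p['cx']],[0,p['fy'],p['cy']],[0,0,1.]])
    n=cv2.undistortPoints(np.stack([u,v],1).astype(float).reshape(-1,1,2),K,np.array([p['k1'],0,0,0.])).reshape(-1,2)
    P=np.c_[n*z[:,None],z]@T[:3,:3].T+T[:3,3]
    q=P[:,:2]-O; c,s=np.cos(CY),np.sin(CY)
    return np.c_[q@[c,s],q@[-s,c],P[:,2]]
def hasp_profile():
    o=get_obs(); W=np.eye(4); W[:3,:3]=o['tcp_rot']; W[:3,3]=o['ee_pos']
    for n in ['wrist','scene']:
        p=get_image(n); T=W@np.array(p['T_tool_cam']) if n=='wrist' else np.array(p['T'])
        C=cloud(p,T); print(n)
        for z in np.arange(0.033,0.125,0.008):
            m=(abs(C[:,1])<0.017)&(abs(C[:,2]-z)<0.004)&(C[:,0]<-0.06)&(C[:,0]>-0.17)
            if m.sum(): print(round(z,3),m.sum(),np.round(np.percentile(C[m,0],[5,50,95]),4))
E
python3 -c "
from h import *
hasp_profile()"
```

```text
wrist
0.049 590 [-0.1091 -0.1049 -0.1006]
0.057 217 [-0.1001 -0.0988 -0.0967]
0.065 111 [-0.0974 -0.0968 -0.0958]
0.073 202 [-0.0959 -0.0946 -0.0931]
0.081 235 [-0.0934 -0.0921 -0.091 ]
0.089 309 [-0.0912 -0.0899 -0.0885]
0.097 255 [-0.0886 -0.0877 -0.0869]
0.105 232 [-0.0872 -0.0861 -0.0853]
0.113 1366 [-0.0858 -0.0797 -0.0741]
0.121 104 [-0.0845 -0.082  -0.0802]
scene
0.033 9 [-0.0779 -0.0763 -0.0754]
0.041 12 [-0.0912 -0.0765 -0.0754]
0.049 36 [-0.1116 -0.106  -0.0767]
0.057 40 [-0.1085 -0.1008 -0.077 ]
0.065 25 [-0.0999 -0.095  -0.076 ]
0.073 22 [-0.0984 -0.0949 -0.0782]
0.081 27 [-0.0959 -0.0921 -0.0752]
0.089 25 [-0.0935 -0.0912 -0.0746]
0.097 26 [-0.0918 -0.0891 -0.0795]
0.105 24 [-0.0892 -0.0874 -0.0844]
0.113 61 [-0.0868 -0.0715 -0.061 ]
0.121 43 [-0.0879 -0.0812 -0.0653]
```

The plate slopes at about 0.26 rad, so the hasp isn't closed. I'll push again and measure while pressing.

```bash

python3 -m crank '[[0.23,0.2,0,0.2,0],[0.23,0.45,0,0.5,0],[0.23,0.47,0,0.8,0],[0.23,0.47,0,0.89,0],[0.23,0.47,0,0.89,0]]'
python3 -m crank '[[0.23,0.08,0,0,0],[0.23,0.15,0,0,0],[0.23,0.18,0,0,0],[0.23,0.18,0,0,0]]'
python3 -c "
from h import *
rel(case(-0.0925,0,0.125),CY+np.pi/2)
hasp_profile()"
```

```text
time_s: 14.7
ee_pos: [0.4133, -0.0805, 0.1237]
tcp_rot: [[0.984, -0.177, -0.005], [-0.177, -0.984, 0.002], [-0.005, -0.002, -1.0]]
force: [-0.1, -0.4, 1.6]
finger_gap: 0.0204
grip_force: 0.0
time_s: 15.1
ee_pos: [0.4412, -0.0859, 0.1264]
tcp_rot: [[0.984, -0.177, 0.001], [-0.177, -0.984, -0.001], [0.001, 0.0, -1.0]]
force: [-0.1, 1.1, -0.4]
finger_gap: 0.0205
grip_force: 0.0
t 15.1 pos [ 0.441 -0.086  0.126] F [-0.1  1.1 -0.4] | shift [0.1   0.    0.009] turn 0.0
wrist
0.073 17 [-0.1155 -0.1143 -0.1122]
0.081 103 [-0.1156 -0.1111 -0.107 ]
0.089 137 [-0.1151 -0.109  -0.1025]
0.097 244 [-0.0986 -0.0981 -0.0976]
0.105 1386 [-0.1061 -0.1    -0.0973]
0.113 8728 [-0.0834 -0.0719 -0.0611]
0.121 370 [-0.1163 -0.0821 -0.0624]
scene
0.033 1 [-0.0755 -0.0755 -0.0755]
0.049 18 [-0.1097 -0.1068 -0.1026]
0.065 7 [-0.1174 -0.1163 -0.108 ]
0.073 8 [-0.1186 -0.1172 -0.1146]
0.081 5 [-0.1191 -0.117  -0.1167]
0.089 3 [-0.1171 -0.1171 -0.1164]
0.121 1 [-0.1153 -0.1153 -0.1153]
```

```bash

python3 -m crank '[[0.23,0.02,0,0.02,0],[0.23,0.05,0,0.02,0],[0.23,0.07,0,0.02,0],[0.23,0.07,0,0.02,0]]'
python3 -c "
from h import *
rel(case(-0.0925,0,0.125),CY+np.pi/2)
hasp_profile()" | grep -A6 -E 'pos|scene'
python3 -m crank '[[0.23,-0.05,0,0,0],[0.23,-0.1,0,0,0],[0.23,-0.15,0,0,0],[0.23,-0.15,0,0,0]]'
python3 -c "
from h import *
hasp_profile()"
```

```text
time_s: 15.6
ee_pos: [0.4513, -0.0877, 0.1226]
tcp_rot: [[0.984, -0.177, 0.0], [-0.177, -0.984, 0.0], [-0.0, -0.0, -1.0]]
force: [-0.4, -0.8, -0.6]
finger_gap: 0.0203
grip_force: 0.0
t 15.6 pos [ 0.451 -0.088  0.123] F [-0.4 -0.8 -0.6] | shift [ 0.032  0.001 -0.016] turn -0.0
wrist
0.097 6 [-0.0997 -0.0994 -0.0988]
0.105 193 [-0.0966 -0.0955 -0.0941]
0.113 8285 [-0.0829 -0.0718 -0.0611]
0.121 389 [-0.1064 -0.0826 -0.0779]
scene
0.033 2 [-0.0754 -0.0752 -0.075 ]
0.041 4 [-0.0953 -0.0935 -0.0917]
0.049 7 [-0.0969 -0.0952 -0.0909]
0.057 2 [-0.106  -0.1003 -0.0945]
0.065 12 [-0.1079 -0.1048 -0.0966]
0.073 6 [-0.1088 -0.1075 -0.106 ]
time_s: 16.1
ee_pos: [0.4279, -0.0833, 0.1228]
tcp_rot: [[0.984, -0.177, -0.001], [-0.177, -0.984, 0.0], [-0.001, -0.0, -1.0]]
force: [0.3, 0.0, 0.6]
finger_gap: 0.0201
grip_force: 0.0
wrist
0.057 10 [-0.1181 -0.1164 -0.1149]
0.065 124 [-0.1287 -0.1173 -0.1115]
0.073 440 [-0.1251 -0.1117 -0.111 ]
0.081 716 [-0.1276 -0.1122 -0.1111]
0.089 433 [-0.1176 -0.1117 -0.1111]
0.097 478 [-0.1123 -0.1117 -0.111 ]
0.105 1185 [-0.1198 -0.1145 -0.1107]
0.113 10627 [-0.0835 -0.0718 -0.0611]
0.121 501 [-0.13   -0.082  -0.0626]
scene
0.057 1 [-0.1284 -0.1284 -0.1284]
0.065 9 [-0.1303 -0.1265 -0.1187]
0.073 4 [-0.1304 -0.1295 -0.1274]
0.081 4 [-0.1326 -0.1313 -0.1289]
0.089 1 [-0.1288 -0.1288 -0.1288]
0.097 1 [-0.1301 -0.1301 -0.1301]
0.113 19 [-0.1231 -0.0652 -0.0609]
0.121 15 [-0.1295 -0.065  -0.0603]
```

```bash

python3 -m crank '[[0.23,-0.3,0,0,0],[0.23,-0.5,0,-0.2,0],[0.23,-0.5,0,-0.5,0],[0.23,-0.5,0,-0.8,0],[0.23,-0.5,0,-0.8,0]]'
python3 -c "
from h import *
hasp_profile()
p=get_image('wrist');pts(p,['hasp_tip'])"
```

```text
time_s: 16.7
ee_pos: [0.3566, -0.0712, 0.2475]
tcp_rot: [[0.984, -0.177, 0.009], [-0.177, -0.984, -0.005], [0.01, 0.003, -1.0]]
force: [0.1, -0.8, 0.1]
finger_gap: 0.0202
grip_force: 0.0
wrist
0.041 57 [-0.0942 -0.0935 -0.087 ]
0.049 430 [-0.093  -0.0895 -0.0858]
0.057 60 [-0.0865 -0.0861 -0.0844]
0.065 70 [-0.0956 -0.0857 -0.0852]
0.073 178 [-0.0944 -0.0869 -0.085 ]
0.081 61 [-0.0853 -0.0849 -0.0766]
0.089 107 [-0.0851 -0.0849 -0.0847]
0.097 23 [-0.0847 -0.0846 -0.0843]
0.105 11 [-0.0838 -0.0817 -0.0787]
0.113 2855 [-0.0856 -0.0735 -0.063 ]
0.121 128 [-0.0839 -0.0818 -0.071 ]
scene
0.033 5 [-0.0764 -0.076  -0.0744]
0.041 15 [-0.0951 -0.0878 -0.0753]
0.049 30 [-0.0954 -0.0915 -0.0754]
0.057 28 [-0.0893 -0.0856 -0.0758]
0.065 15 [-0.0965 -0.0867 -0.0773]
0.073 24 [-0.0958 -0.0867 -0.0766]
0.081 19 [-0.0874 -0.0851 -0.0757]
0.089 20 [-0.0871 -0.0851 -0.0762]
0.097 18 [-0.0866 -0.0853 -0.0764]
0.105 16 [-0.0865 -0.0848 -0.0797]
0.113 62 [-0.0872 -0.0744 -0.0629]
0.121 43 [-0.0881 -0.0771 -0.0617]
hasp_tip [([0.458, -0.092, 0.042], 0.59), ([0.454, -0.088, 0.062], 0.5)]
```

Now the plate is within about 0.01–0.03 rad of flat, and the staple sticks out through the slot (-0.096 at z 0.065–0.073). I'll confirm with a picture and check the bystanders.

```bash

python3 -m crank '[[0.23,-0.1,0,-0.3,0],[0.23,-0.1,0,-0.5,0],[0.23,-0.1,0,-0.5,0]]' | head -2
python3 - <<'E'
from h import *
p=get_image('scene');pts(p,['lid_front','hasp_hinge','hasp_tip','beaker','sample','red_cap','marker'])
a=cv2.resize(p['frame'][130:210,260:360,::-1],(400,320),interpolation=cv2.INTER_CUBIC)
p=get_image('wrist');pts(p,['hasp_tip','red_cap','lid_front'])
b=cv2.resize(p['frame'][:112,200:340,::-1],(400,320),interpolation=cv2.INTER_CUBIC)
cv2.imwrite('pics/c6.png',np.hstack([a,b]))
E
```

```text
time_s: 17.2
ee_pos: [0.341, -0.0681, 0.3196]
lid_front [([0.468, -0.088, 0.11], 0.83), ([0.378, 0.468, -0.001], 0.57)]
hasp_hinge [([0.468, -0.089, 0.113], 0.91)]
hasp_tip [([0.459, -0.09, 0.046], 0.57)]
beaker [([0.421, 0.24, 0.0], 0.69)]
sample [([0.392, 0.325, 0.0], 0.9)]
red_cap [([0.467, -0.295, 0.003], 0.47)]
marker [([0.381, 0.467, -0.002], 0.56)]
hasp_tip [([0.454, -0.089, 0.04], 0.57), ([0.468, -0.296, -0.002], 0.31)]
red_cap [([0.47, -0.295, -0.004], 0.89)]
lid_front [([0.474, -0.09, 0.11], 0.78), ([0.424, 0.243, -0.001], 0.69)]
```

View pics/c6.png

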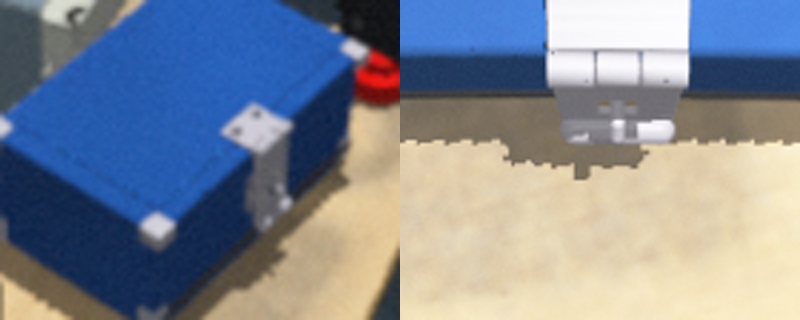

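The hasp hangs vertically, flat on the case front at (265,195) in the left half, and the staple comes through its slot at (620,110) in the right half. The lid is shut and the bystanders haven't moved.

```bash
python3 -c "
from station import *
print(finish_job())"
```

```text
the job is handed in; nothing more can be done
None
```

The lid was shut first, then the hasp swung down over the staple, measuring within about 0.03 rad of flat. The first push left it at about 0.26 rad, so I pushed it a second time. The bystanders are where they were, and the job was handed in at about 17 s.

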